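Lock the can crusher's lever with its quick-release pin

ROBOT

A 6-joint arm with a two-finger parallel gripper is mounted at the origin on the work surface. World frame = base frame: x ahead of the robot, y to its left, z up, the work surface at z = 0. Lengths are in m, angles in rad, forces in N, time in s.
With the tool pointing down it reaches from about 0.375 to 0.9 m from the base axis. Payload 3.1 kg.
Tool frame: the origin (TCP) lies midway between the tips of the shut fingers; the grasp point (between the pads) lies 19 mm behind it (manip.grasp_offset is the distance from the TCP to the grasp point, in m); z points along the fingers, y is the line along which they close (so a half turn about z gives the same grasp; the last joint's range is limited). The gripper opens to 85 mm and grips with 20 to 120 N. Pads are 22 mm wide; open, the fingers measure 114 mm over their backs; the gripper's body (76 mm by 85 mm) begins 54 mm behind the grasp point. The pads swing forward as they close: fully open they stand 13 mm farther back than shut.
Start: joints at [-1.407, 0.527, 1.433, -0, 1.181, -0.178], TCP at [0.21, -0.589, 0.197] pointing down, gripper open.
Joint ranges: [-3.08, 3.08], [-0.75, 2.2], [0.22, 2.44], [-1.43, 4.57], [0, 2.65], [-2.85, 2.85]. Speed limits (rad/s): [2.79, 2.79, 3.14, 3.14, 3.14, 3.14].

INTERFACE

Orientations are given as a unit quaternion [x, y, z, w].
In Python, from station import sensors, cams, order, manip gives the robot as it stands.
- The arm moves only by the tool move_arm, never from a script. Its argument "targets" is a list of rows, each an object of numbers: "dx", "dy", "dz": the shift along the world's x, y, z normalised to -1 to 1, where 1 is 25 mm; "rx", "ry", "rz": the turn, a rotation vector about the world's x, y, z normalised to -1 to 1, where 1 is 30 degrees. A call has exactly 10 rows; each row shifts and turns the commanded pose from where the row before left it; what a row does not reach is not made up. A row lasts 1/8 s, in which the tool goes at most 62.5 mm and 10.7 degrees, less where a joint would pass 70% of its speed; a pose out of reach is approached as far as the arm can. A call with a number of a shift or a turn outside -1 to 1 is refused whole. A call with a gripper value outside its range is refused whole. "claw" is the opening in per cent of the stroke, from 0 (shut) to 100 (fully open), set as the call begins (left out, the last holds). The fingers move at their own pace and stop on an object; "newtons" is the grip in N (left out, the last holds). Time passes only in rows, so rows that do not move let the fingers close, or fill a call up. It gives the time, the measured TCP pose, the force, the opening and the grip force at its end, in the units of the state.
- sensors.sense(): the state, without advancing time (a new reading comes with each control period).
- cams.snapshot(name): name is "scene" or "side" or "wrist"; returns the picture (480x640x3 uint8, red, green, blue); there is no depth.
- cams.camera_model(name): a dict with "fx", "fy", "cx", "cy" (pixels), "distortion" ([k1, k2, p1, p2, k3] as OpenCV has them; the pictures are not rectified), "extrinsics" (4x4, takes a point from world to camera coordinates). Camera axes: x right, y down, z forward; pixel columns grow to the right and rows downward; lengths in m; the calibration is good to about 2 mm. A picture is of the moment at which its call begins: read the wrist's pose just before it. camera_model takes no time and is no camera call; for the wrist camera it gives the pose at the moment of the call.
- order.sign_off(): hands the job in; it is judged then, once.
The state is a dict: "t": time; "q": joint angles; "qd": joint speeds; "tau": joint torques, N m; "tcp_pos": TCP position; "tool_rot": TCP orientation; "force": force on the tool from outside, world axes, zero at the start; "ft_torque": the same for the moment, N m; "finger_gap": opening from 0.0 (shut) to 1.0 (fully open); "gripper_force": force on a finger pad.
Only numpy, scipy, OpenCV 4.12 (cv2) and the standard library are available. Lean on these libraries where they do the work, as an engineer would, in place of code of your own. Each camera call takes 0.05 s, during which the arm holds its last target. There are 200 camera calls.

TASK

Lock the can crusher: swing its red lever fully home into the fork bracket, then take the quick-release pin from the plywood block and, with its thumb button held in all the way, put it down through the bracket and lever until its collar sits flat on the bracket; only then let the button go so that the pin locks, and leave it there. Find the hole gently by feel, never ramming the pin against the bracket, and leave the can, bottle, tub and tin where they are.

Things in the scene. Friction and masses are not known exactly. Their poses are not given: they have to be found in the camera images.
- crusher: Can crusher bolted flat to the bench: grey base plate 250 x 330 mm, 6 mm thick. Origin on the bench below the middle of the fork bracket's adjusting range. z up; y runs along the lever when home, towards its hinge; the fork's mouth looks to -x. Crushing trough at x 40 to 200, y 75 to 165 mm, up to 81 mm high.
- fork_mid (a point): Fixed point on the crusher, 78 mm above its origin, level with the fork's top face. The hole's centre lies on the crusher's y line through it, up to 18 mm either way: the bracket is clamped through slots, so the hole's place is not measured. See it, or feel with the pin's nose: on the plate it stops at 78 mm above the bench, in the hole it goes on down.
- fork_hinge (a point): On the lever's hinge axis, 220 mm along the crusher's y from fork_mid. The fork bracket: two level steel plates 8 mm thick, 56 (x) by 84 mm (y), at heights 50 to 58 and 70 to 78 mm, one vertical hole 18.5 mm across through the middle of both, 1.5 mm chamfer; it stays put. Home, the lever lies between them with a slot 20 (x) by 58 mm (y) under the hole.
- lever (a joint): Angle of the red lever about its vertical hinge (rad): 0 = fully home against its stop, in the bracket with slot and hole in line; it grows as the handle swings out towards the crusher's -x. Starts 0.25 to 0.45. Stiff hinge (about 2 N at the handle), stays where it is left.
- lever_handle (a point): Point on the axis of the lever's upright black round rubber handle, 22 mm across, which stands on the lever 320 mm from the hinge axis; it reaches from 67 to 135 mm above the bench and this point is at 105 mm. The red bar under it is 30 mm wide, top at 67 mm.
- block: Plywood tool block fixed to the bench, 80 x 80 mm, 60 mm high, origin under its centre. The pin hangs upright in its through slot (30 mm along the block's x, 18 mm along its y).
- pin_grip (a point): Centre of the grip of the quick-release pin (about 0.15 kg), on its axis, level with the button's middle. z up along the pin. Aluminium grip 26 mm (pin's x) by 24 (y) by 46 high, its top 21 mm above this point. The black thumb button, 14 mm wide, 22 high, stands 5 mm out of the +x face: squeezing across the x faces presses it flush.
- pin_seat (a point): Centre of the underside of the pin's round collar (38 mm across, 5 thick), 30 mm below pin_grip, same axes; fully home it is 78 mm above the bench. Below it the steel shank, 16 mm across, 44 long, with a blunt nose 14.4 mm across (1.5 mm taper). Any turn about the pin's axis fits the hole.
- thumb_button (a joint): Thumb button travel (m): 0 = out, studs out (locked); 0.005 = pressed flush, studs in. Sprung: 2 N to start, 4 N when flush; it returns by itself. The two 6 mm locking studs stand 4.5 mm out of the shank along the pin's +x and -x, 33 mm below the collar; with the button in they draw inside, with it out they cannot pass the hole.
- crushed_can: Crushed aluminium drinks can, 70 mm across, 28 mm high, a bystander; origin under its centre.
- bottle: Empty green glass bottle, 64 mm across, 220 mm high, a bystander; origin under its centre.
- tub: White plastic yoghurt tub, 94 mm across the rim, 100 mm high, a bystander; origin under its centre.
- tin: Steel tin, 74 mm across, 110 mm high, a bystander; origin under its centre.
Things that resemble listed ones, but are neither listed nor needed, are in the scene too. Leave any pink or turquoise look-alike of the part that bears pin_grip alone.

How it is judged:
On the way, in this order (a step that is already met when the one before it is completed fails the run):
1. the lever is swung fully home (value of joint lever below 0.025 rad), for 0.2 s.
2. the pin is down through bracket and lever, collar on the bracket, with the thumb button still held in (z of pin_seat in the frame of crusher between 0.074 and 0.081 m and x of pin_seat in the frame of crusher between -0.006 and 0.006 m and y of pin_seat in the frame of crusher between -0.022 and 0.022 m and value of joint thumb_button above 0.0035 m and value of joint lever below 0.025 rad), for 0.1 s.
At the end, for the whole second after the job is handed in: Lever within 0.025 rad of its stop; pin at rest, released, upright within 0.08 rad, through bracket and lever: collar underside 74 to 81 mm above the bench, within 6 mm in x and 22 mm in y of the crusher's origin; button less than 1.5 mm in (z of pin_seat in the frame of crusher between 0.074 and 0.081 m and x of pin_seat in the frame of crusher between -0.006 and 0.006 m and y of pin_seat in the frame of crusher between -0.022 and 0.022 m and value of joint thumb_button below 0.0015 m and value of joint lever below 0.025 rad and angle between pin_seat's own z axis and vertical below 0.08 rad and linear speed of pin below 0.02 m/s); the robot touches nothing.
It fails at once if the pin is pressed against the crusher with more than 60 N (contact force between pin and crusher above 60 N).
It fails at once if the crushed can is moved more than 25 mm (distance of crushed_can from where it was at the start of the episode above 0.025 m).
It fails at once if the bottle is moved more than 25 mm (distance of bottle from where it was at the start of the episode above 0.025 m).
It fails at once if the tub is moved more than 25 mm (distance of tub from where it was at the start of the episode above 0.025 m).
It fails at once if the tin is moved more than 25 mm (distance of tin from where it was at the start of the episode above 0.025 m).
It also fails if it takes over 72 s, if anything falls off the work surface, if the arm or the gripper's body presses on something with over 40 N, if the wrist force passes 120 N, or if a joint passes its speed limit or range.

## Working session

There is one attempt and no reset: what is moved stays moved. The work goes in short steps, Python scripts to look and compute and a tool call to move; the robot and the scene stay as the last step left them, time stands still between calls to the robot, and variables do not carry over. Pictures are saved under pics/ and viewed, at most 10 in all, crops included, and the job is handed in when it is done.

Besides the shell and the picture viewer there is one more tool, called after "Emit:" as name(argument=value, ...) on one line, values as JSON. move_arm: Moves the arm, as the interface text tells. Scaled input: -1 to 1 covers 25 mm each way for a shift and 30 degrees each way for a turn. Its arguments: {"type":"object","properties":{"targets":{"type":"array"},"claw":{"type":"number"},"newtons":{"type":"number"}},"required":["targets"]}

```bash
mkdir -p pics; ls
cat > h.py <<'E'
import numpy as np, cv2
from station import sensors, cams, order, manip
def snap(n,f):
    im=cams.snapshot(n); cv2.imwrite('pics/'+f,im[:,:,::-1]); return im
def ray(m,uv):
    K=np.array([[m['fx'],0,m['cx']],[0,m['fy'],m['cy']],[0,0,1]])
    p=cv2.undistortPoints(np.array([[uv]],float),K,np.array(m['distortion']))[0,0]
    E=np.array(m['extrinsics']);R=E[:3,:3];t=E[:3,3]
    return -R.T@t, R.T@np.array([p[0],p[1],1])
def onplane(m,uv,z):
    o,d=ray(m,uv); return o+d*(z-o[2])/d[2]
def proj(m,P):
    K=np.array([[m['fx'],0,m['cx']],[0,m['fy'],m['cy']],[0,0,1]])
    E=np.array(m['extrinsics']);r=cv2.Rodrigues(E[:3,:3])[0]
    return cv2.projectPoints(np.array(P,float).reshape(-1,3),r,E[:3,3],K,np.array(m['distortion']))[0][:,0]
E
python3 - <<'E'
from h import *
a=snap('scene','s0.png');b=snap('side','d0.png')
s=sensors.sense();print(s['t'],s['tcp_pos'],s['tool_rot'],manip.grasp_offset)
for n in('scene','side','wrist'):
    m=cams.camera_model(n);E=np.array(m['extrinsics']);print(n,m['fx'],(-E[:3,:3].T@E[:3,3]).round(3),E[2,:3].round(2))
E
```

```text
pics
0.1 [ 0.20938695 -0.58810483  0.1961189 ] [ 9.85433042e-01  1.70060935e-01  1.13937684e-05 -9.98650611e-04] 0.0187
scene 479.1014163057824 [0.919 0.704 0.892] [-0.34 -0.62 -0.71]
side 455.54100758888194 [ 0.406 -0.776  0.725] [ 0.15  0.79 -0.59]
wrist 392.2950674963137 [ 0.286 -0.561  0.374] [-0.3  -0.11 -0.95]
```

View pics/s0.png

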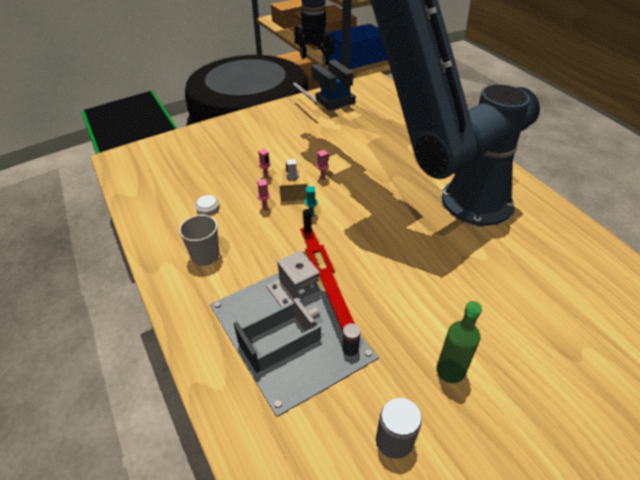

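View pics/d0.png

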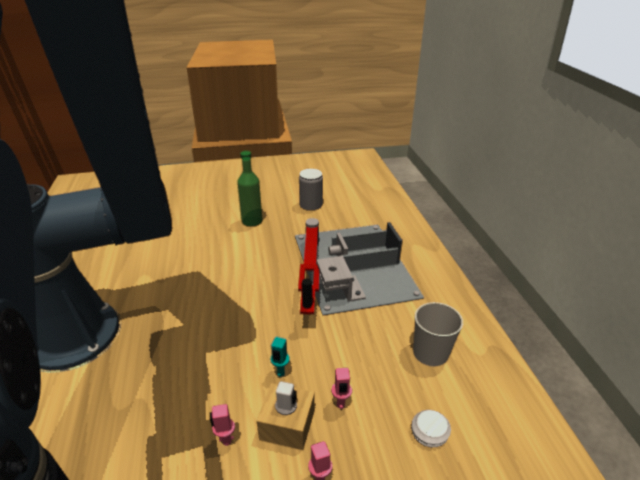

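The side view shows these candidates for the pin:
- silver pin in the plywood block, (287,395)
- pink look-alikes at (222,422), (342,385) and (320,460)
- turquoise look-alike at (280,352)

I choose the silver one, because it stands in the block. The red lever ends at its black handle at (308,290), and the fork is at (335,270). Next I check these in a close crop.

Run:
```python
from h import *
a=cv2.imread('pics/s0.png')[150:420,200:380];b=cv2.imread('pics/d0.png')[215:455,240:425]
a=cv2.resize(a,(400,600),interpolation=3);b=cv2.resize(b,(400,519),interpolation=3)
c=np.zeros((600,800,3),np.uint8);c[:,:400]=a;c[:519,400:]=b;cv2.imwrite('pics/c0.png',c)
```

```text
(no output)
```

View pics/c0.png

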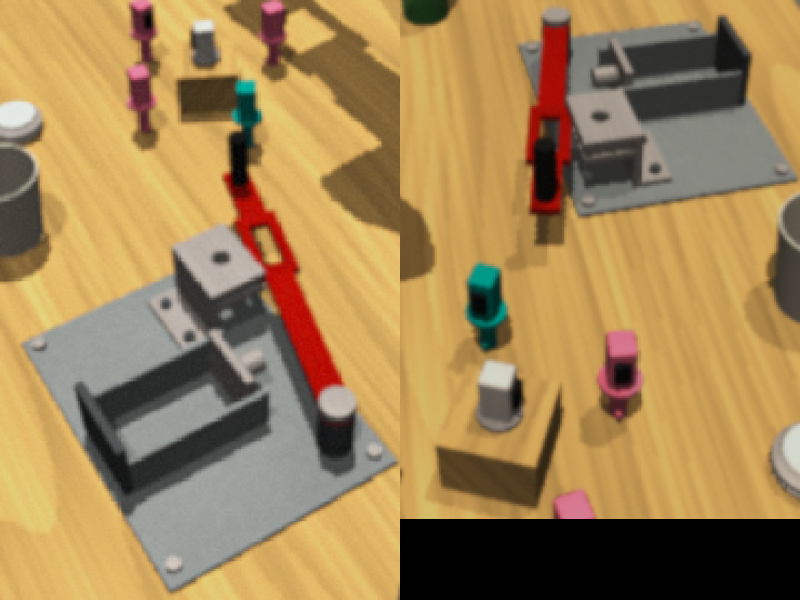

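The close crop confirms the silver pin with its black button facing right, at side (286,385) and scene (291,162). The fork hole is at scene (300,266) and side (332.5,269), and the hinge cap is at scene (351,329). Now I triangulate these points.

Run:
```python
from h import *
S=cams.camera_model('scene');D=cams.camera_model('side')
def tri(a,b):
    o1,d1=ray(S,a);o2,d2=ray(D,b)
    A=np.stack([d1,-d2],1);k=np.linalg.lstsq(A,o2-o1,rcond=None)[0]
    p,q=o1+k[0]*d1,o2+k[1]*d2;return ((p+q)/2).round(4),np.linalg.norm(p-q).round(4)
print('hole',tri((299.9,265.6),(332.5,268.6)),onplane(S,(299.9,265.6),.078).round(4),onplane(D,(332.5,268.6),.078).round(4))
print('hinge',tri((351.2,328.6),(311.7,221.9)))
print('handle',tri((307,211.5),(307,280)),onplane(S,(307,211.5),.135),onplane(D,(307,280),.135))
print('pintop',tri((291.3,162.2),(285.8,385.2)))
for c in((211.2,305.2),(379,358),(277.4,415.5)):print('S',onplane(S,c,.006).round(4))
for c in((324.6,313.5),(422.7,298),(295.5,234.4)):print('D',onplane(D,c,.006).round(4))
# block top corners, side
for c in((440,440),(545,457),(561,385)):
    print('blk',onplane(D,(240+(c[0]-400)*.4625,215+c[1]*.4625),.06).round(4))
```

```text
hole (array([0.5976, 0.0272, 0.0772]), np.float64(0.004)) [0.596  0.0284 0.078 ] [0.5992 0.0253 0.078 ]
hinge (array([0.5881, 0.235 , 0.076 ]), np.float64(0.0021))
handle (array([ 0.5221, -0.0716,  0.135 ]), np.float64(0.0025)) [ 0.52081745 -0.07136635  0.135     ] [ 0.52318364 -0.07224191  0.135     ]
pintop (array([ 0.4459, -0.3038,  0.1105]), np.float64(0.002))
S [ 0.8074 -0.0251  0.006 ]
S [0.548  0.2893 0.006 ]
S [0.7937 0.298  0.006 ]
D [ 0.5675 -0.043   0.006 ]
D [ 0.8064 -0.0355  0.006 ]
D [0.5517 0.2869 0.006 ]
blk [ 0.3959 -0.3251  0.06  ]
blk [ 0.473  -0.3544  0.06  ]
blk [ 0.4972 -0.2915  0.06  ]
```

Emit:
move_arm(targets=[{"dx":0.95,"dy":1,"dz":0.2,"rz":0.335},{"dx":0.95,"dy":1,"dz":0.2,"rz":0.335},{"dx":0.95,"dy":1,"rz":0.335},{"dx":0.95,"dy":1,"rz":0.335},{"dx":0.95,"dy":1,"rz":0.335},{"dx":0.95,"dy":1,"rz":0.335},{"dx":0.95,"dy":1,"rz":0.335},{"dx":0.95,"dy":1},{"dx":0.95,"dy":1},{"dx":0.95,"dy":1}], claw=100, newtons=40)

```text
schema error: expected keys dx, dy, dz, rx, ry, rz
```

Run:
```python
from h import *
import json
s=sensors.sense();m=cams.camera_model('wrist');snap('wrist','w1.png')
json.dump({k:np.array(v).tolist() for k,v in m.items()},open('w1.json','w'))
print(s['t'],s['tcp_pos'],s['q'],s['tool_rot'])
```

```text
0.1 [ 0.20938695 -0.58810483  0.1961189 ] [-1.40751661e+00  5.28372836e-01  1.43381464e+00  8.19748473e-06
  1.18140259e+00 -1.78506584e-01] [ 9.85433042e-01  1.70060935e-01  1.13937684e-05 -9.98650611e-04]
```

View pics/w1.png

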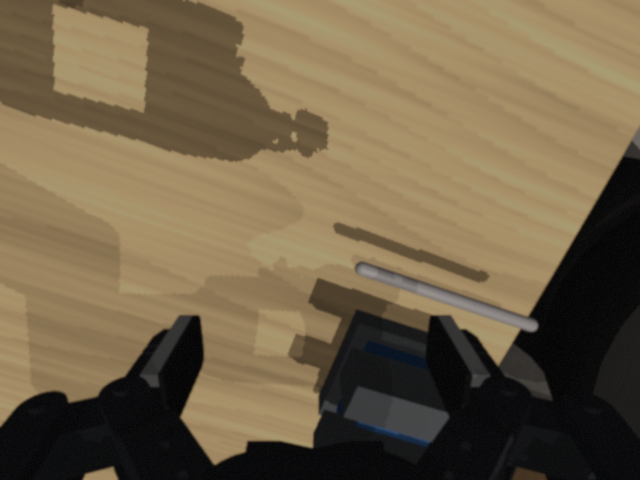

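The move was refused because every row needs all six keys. This wrist view shows only bare bench and the gripper fingers near (190,350) and (450,350). I'm sending the same move again with full rows.

Emit:
move_arm(targets=[{"dx":0.95,"dy":1,"dz":0.2,"rx":0,"ry":0,"rz":0.335},{"dx":0.95,"dy":1,"dz":0.2,"rx":0,"ry":0,"rz":0.335},{"dx":0.95,"dy":1,"dz":0,"rx":0,"ry":0,"rz":0.335},{"dx":0.95,"dy":1,"dz":0,"rx":0,"ry":0,"rz":0.335},{"dx":0.95,"dy":1,"dz":0,"rx":0,"ry":0,"rz":0.335},{"dx":0.95,"dy":1,"dz":0,"rx":0,"ry":0,"rz":0.335},{"dx":0.95,"dy":1,"dz":0,"rx":0,"ry":0,"rz":0.335},{"dx":0.95,"dy":1,"dz":0,"rx":0,"ry":0,"rz":0},{"dx":0.95,"dy":1,"dz":0,"rx":0,"ry":0,"rz":0},{"dx":0.95,"dy":1,"dz":0,"rx":0,"ry":0,"rz":0}], claw=100, newtons=40)

```text
t: 1.4
tcp_pos: [0.4476, -0.3378, 0.2068]
tool_rot: [0.708, 0.707, 0.0, -0.0]
force: [0.6, -0.1, -0.3]
finger_gap: 0.995
gripper_force: 0.0
```

Run:
```python
from h import *
import json
s=sensors.sense();m=cams.camera_model('wrist');snap('wrist','w2.png')
json.dump({k:np.array(v).tolist() for k,v in m.items()},open('w2.json','w'))
print(s['t'],s['tcp_pos'],s['q'],s['tool_rot'])
```

```text
1.4 [ 0.44756584 -0.33775538  0.20676762] [-8.45761984e-01  4.29504018e-01  1.58441362e+00  2.11836663e-05
  1.12825414e+00 -8.44524931e-01] [ 7.07547188e-01  7.06666041e-01  2.68429015e-05 -2.88476187e-04]
```

View pics/w2.png

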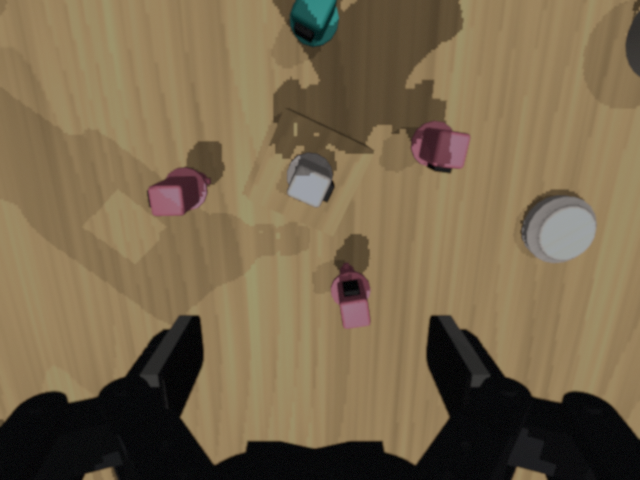

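The wrist view shows the silver pin's top at (311,185), its black button to the lower right at (329,190), and the block's edges turned about -21°. Pink look-alikes are at (440,145), (175,193) and (350,300), and the turquoise one is at (315,20). Next I measure the pin's yaw and centre.

Run:
```python
from h import *
import json
m=json.load(open('w2.json'));im=cv2.imread('pics/w2.png')
c=im[140:225,270:350];h=cv2.cvtColor(c,cv2.COLOR_BGR2HSV)
mask=((h[...,1]<40)&(h[...,2]>120)).astype(np.uint8)
n,l,st,ce=cv2.connectedComponentsWithStats(mask);k=1+st[1:,4].argmax();print(st[k])
ct=max(cv2.findContours((l==k).astype(np.uint8),0,2)[0],key=cv2.contourArea)
q=cv2.boxPoints(cv2.minAreaRect(ct))+[270,140];print(q.round(1))
W=np.array([onplane(m,p,.111)[:2] for p in q]);print(W.round(4),W.mean(0).round(4))
for i in range(4):
    d=W[(i+1)%4]-W[i];print(np.linalg.norm(d).round(4),np.degrees(np.arctan2(d[1],d[0])).round(1))
print('button',onplane(m,(329,190),.095).round(4))
for p in((440,145),(175,193),(350,300),(315,20)):print('look',onplane(m,p,.05).round(3))
for p in((288,109),(371,151)):print('blk',onplane(m,p,.06).round(4))
big=np.hstack([cv2.resize(c,(560,595),interpolation=2)]);cv2.imwrite('pics/c2.png',big)
```

```text
[ 18  32  42  35 990]
[[285.9 193.7]
 [298.7 164.9]
 [330.7 179.1]
 [317.9 208. ]]
[[ 0.4264 -0.3132]
 [ 0.4358 -0.2929]
 [ 0.4581 -0.3028]
 [ 0.4491 -0.3235]] [ 0.4424 -0.3081]
0.0223 65.2
0.0244 -24.0
0.0226 -113.3
0.025 155.4
button [ 0.4575 -0.3137  0.095 ]
look [ 0.552 -0.285  0.05 ]
look [ 0.326 -0.325  0.05 ]
look [ 0.48  -0.429  0.05 ]
look [ 0.447 -0.192  0.05 ]
blk [ 0.4259 -0.2561  0.06  ]
blk [ 0.4927 -0.2887  0.06  ]
```

View pics/c2.png

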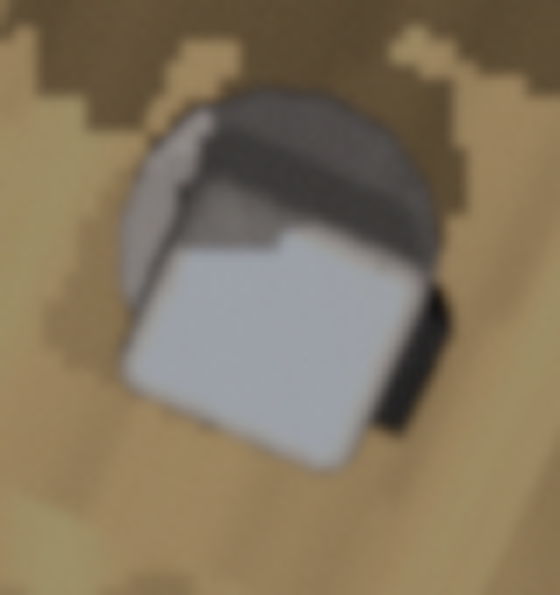

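Emit:
move_arm(targets=[{"dx":0.3,"dy":1,"dz":0,"rx":0,"ry":0,"rz":0},{"dx":0.3,"dy":1,"dz":0,"rx":0,"ry":0,"rz":0},{"dx":0.3,"dy":1,"dz":0,"rx":0,"ry":0,"rz":0},{"dx":0.3,"dy":1,"dz":0,"rx":0,"ry":0,"rz":0},{"dx":0.3,"dy":1,"dz":0,"rx":0,"ry":0,"rz":0},{"dx":0.3,"dy":1,"dz":0,"rx":0,"ry":0,"rz":0},{"dx":0.3,"dy":1,"dz":0,"rx":0,"ry":0,"rz":0},{"dx":0.3,"dy":1,"dz":0,"rx":0,"ry":0,"rz":0},{"dx":0.3,"dy":1,"dz":0,"rx":0,"ry":0,"rz":0},{"dx":0.3,"dy":1,"dz":0,"rx":0,"ry":0,"rz":0}])

```text
t: 2.7
tcp_pos: [0.522, -0.088, 0.2068]
tool_rot: [0.708, 0.707, -0.0, -0.0]
force: [0.4, -0.7, 0.4]
finger_gap: 1.001
gripper_force: 0.0
```

Emit:
move_arm(targets=[{"dx":0,"dy":0.3,"dz":-0.45,"rx":0,"ry":0,"rz":0},{"dx":0,"dy":0.3,"dz":-0.45,"rx":0,"ry":0,"rz":0},{"dx":0,"dy":0,"dz":-0.45,"rx":0,"ry":0,"rz":0},{"dx":0,"dy":0,"dz":-0.45,"rx":0,"ry":0,"rz":0},{"dx":0,"dy":0,"dz":-0.45,"rx":0,"ry":0,"rz":0},{"dx":0,"dy":0,"dz":-0.45,"rx":0,"ry":0,"rz":0},{"dx":0,"dy":0,"dz":-0.45,"rx":0,"ry":0,"rz":0},{"dx":0,"dy":0,"dz":-0.45,"rx":0,"ry":0,"rz":0},{"dx":0,"dy":0,"dz":-0.45,"rx":0,"ry":0,"rz":0},{"dx":0,"dy":0,"dz":-0.45,"rx":0,"ry":0,"rz":0}])

```text
t: 3.95
tcp_pos: [0.5221, -0.0738, 0.0938]
tool_rot: [0.707, 0.707, 0.0, 0.0]
force: [-0.2, -0.6, -0.3]
finger_gap: 1.0
gripper_force: 0.0
```

Run:
```python
from h import *
snap('wrist','w3.png')
```

```text
(no output)
```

View pics/w3.png

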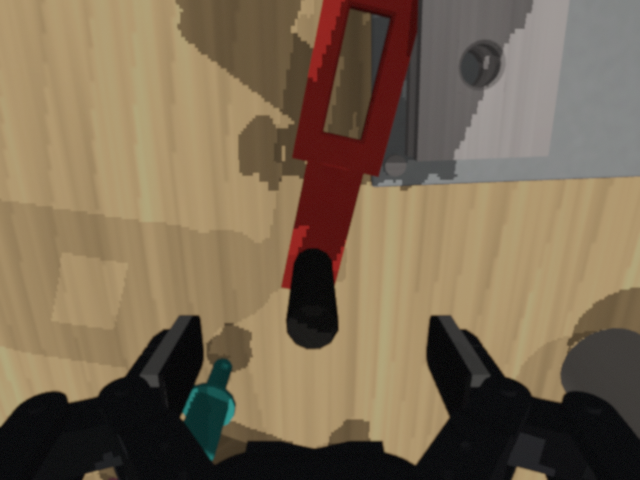

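The handle at (312,300) stands between the open fingers, and the fork hole is visible at (481,63). I compute the hole and how much room the tub leaves.

Run:
```python
from h import *
m=cams.camera_model('wrist');D=cams.camera_model('side');S=cams.camera_model('scene')
print('hole',onplane(m,(481,63),.078).round(4),'handle top',onplane(m,(313,331),.135).round(4))
print('plate edge',onplane(m,(375,188),.006).round(4),onplane(m,(639,177),.006).round(4))
print('tub rim',onplane(D,(437,324),.1).round(3),onplane(S,(200,231),.1).round(3))
```

```text
hole [0.5956 0.0284 0.078 ] handle top [ 0.5197 -0.0749  0.135 ]
plate edge [ 0.5612 -0.0429  0.006 ] [ 0.7414 -0.0351  0.006 ]
tub rim [ 0.754 -0.209  0.1  ] [ 0.762 -0.177  0.1  ]
```

Emit:
move_arm(targets=[{"dx":0,"dy":0,"dz":0,"rx":0,"ry":0,"rz":0},{"dx":0,"dy":0,"dz":0,"rx":0,"ry":0,"rz":0},{"dx":0,"dy":0,"dz":0,"rx":0,"ry":0,"rz":0},{"dx":0,"dy":0,"dz":0,"rx":0,"ry":0,"rz":0},{"dx":0.4,"dy":-0.08,"dz":0,"rx":0,"ry":0,"rz":0},{"dx":0.4,"dy":-0.08,"dz":0,"rx":0,"ry":0,"rz":0},{"dx":0.4,"dy":-0.08,"dz":0,"rx":0,"ry":0,"rz":0},{"dx":0.4,"dy":-0.08,"dz":0,"rx":0,"ry":0,"rz":0},{"dx":0.4,"dy":-0.04,"dz":0,"rx":0,"ry":0,"rz":0},{"dx":0.4,"dy":-0.04,"dz":0,"rx":0,"ry":0,"rz":0}], claw=38)

```text
t: 5.25
tcp_pos: [0.5826, -0.0838, 0.0944]
tool_rot: [0.708, 0.707, -0.0, -0.0]
force: [-1.5, -0.3, 0.9]
finger_gap: 0.384
gripper_force: 0.9
```

Emit:
move_arm(targets=[{"dx":0.16,"dy":0,"dz":0,"rx":0,"ry":0,"rz":0},{"dx":0.16,"dy":0,"dz":0,"rx":0,"ry":0,"rz":0},{"dx":0.12,"dy":0,"dz":0,"rx":0,"ry":0,"rz":0},{"dx":0.08,"dy":0,"dz":0,"rx":0,"ry":0,"rz":0},{"dx":0,"dy":0,"dz":0,"rx":0,"ry":0,"rz":0},{"dx":0,"dy":0,"dz":0,"rx":0,"ry":0,"rz":0},{"dx":0,"dy":0,"dz":0,"rx":0,"ry":0,"rz":0},{"dx":0,"dy":0,"dz":0,"rx":0,"ry":0,"rz":0},{"dx":0,"dy":0,"dz":0,"rx":0,"ry":0,"rz":0},{"dx":0,"dy":0,"dz":0,"rx":0,"ry":0,"rz":0}])

```text
t: 6.5
tcp_pos: [0.5952, -0.0838, 0.0946]
tool_rot: [0.707, 0.707, 0.0, 0.0]
force: [-0.8, 0.2, 0.5]
finger_gap: 0.383
gripper_force: 0.0
```

Emit:
move_arm(targets=[{"dx":0.08,"dy":0,"dz":0,"rx":0,"ry":0,"rz":0},{"dx":0.08,"dy":0,"dz":0,"rx":0,"ry":0,"rz":0},{"dx":0.08,"dy":0,"dz":0,"rx":0,"ry":0,"rz":0},{"dx":0.08,"dy":0,"dz":0,"rx":0,"ry":0,"rz":0},{"dx":0,"dy":0,"dz":0,"rx":0,"ry":0,"rz":0},{"dx":0,"dy":0,"dz":0,"rx":0,"ry":0,"rz":0},{"dx":0,"dy":0,"dz":0,"rx":0,"ry":0,"rz":0},{"dx":0,"dy":0,"dz":0,"rx":0,"ry":0,"rz":0},{"dx":0,"dy":0,"dz":0,"rx":0,"ry":0,"rz":0},{"dx":0,"dy":0,"dz":0,"rx":0,"ry":0,"rz":0}])

```text
t: 7.75
tcp_pos: [0.6031, -0.0838, 0.0945]
tool_rot: [0.708, 0.707, 0.0, 0.0]
force: [-0.8, 0.4, -0.1]
finger_gap: 0.384
gripper_force: 0.0
```

Emit:
move_arm(targets=[{"dx":0.08,"dy":0,"dz":0,"rx":0,"ry":0,"rz":0},{"dx":0.08,"dy":0,"dz":0,"rx":0,"ry":0,"rz":0},{"dx":0.08,"dy":0,"dz":0,"rx":0,"ry":0,"rz":0},{"dx":0,"dy":0,"dz":0,"rx":0,"ry":0,"rz":0},{"dx":0,"dy":0,"dz":0,"rx":0,"ry":0,"rz":0},{"dx":0,"dy":0,"dz":0,"rx":0,"ry":0,"rz":0},{"dx":0,"dy":0,"dz":0,"rx":0,"ry":0,"rz":0},{"dx":0,"dy":0,"dz":0,"rx":0,"ry":0,"rz":0},{"dx":0,"dy":0,"dz":0,"rx":0,"ry":0,"rz":0},{"dx":0,"dy":0,"dz":0,"rx":0,"ry":0,"rz":0}])

```text
t: 9.0
tcp_pos: [0.608, -0.0837, 0.0944]
tool_rot: [0.707, 0.707, -0.001, -0.001]
force: [-5.2, -0.5, 2.2]
finger_gap: 0.383
gripper_force: 2.6
```

Run:
```python
from h import *
snap('wrist','w4.png');m=cams.camera_model('wrist')
im=cv2.imread('pics/w4.png');h=cv2.cvtColor(im,cv2.COLOR_BGR2HSV)
hm=((h[...,2]<45)&(np.indices(h.shape[:2])[0]<345)).astype(np.uint8)
n,l,st,ce=cv2.connectedComponentsWithStats(hm)
for k in range(1,n):
    if st[k,4]>300:print(st[k],ce[k].round(1))
```

```text
[ 258  243   69  102 4406] [298.7 297.5]
[356 301  16  44 444] [361.3 326.8]
[228 313  24  32 445] [240.2 329.3]
[378 313  24  32 433] [389.1 329.7]
```

View pics/w4.png

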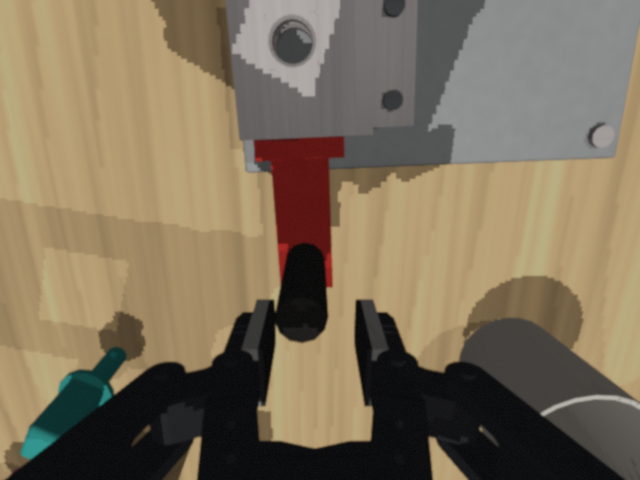

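The lever lies under the fork with the handle at (302,320) against the left pad. The hole is at (293,40) with the slot beneath it, and the force is rising, so it is at the stop. I push slightly more to be sure and measure the hole.

Emit:
move_arm(targets=[{"dx":0.08,"dy":0,"dz":0,"rx":0,"ry":0,"rz":0},{"dx":0.08,"dy":0,"dz":0,"rx":0,"ry":0,"rz":0},{"dx":0,"dy":0,"dz":0,"rx":0,"ry":0,"rz":0},{"dx":0,"dy":0,"dz":0,"rx":0,"ry":0,"rz":0},{"dx":0,"dy":0,"dz":0,"rx":0,"ry":0,"rz":0},{"dx":0,"dy":0,"dz":0,"rx":0,"ry":0,"rz":0},{"dx":0,"dy":0,"dz":0,"rx":0,"ry":0,"rz":0},{"dx":0,"dy":0,"dz":0,"rx":0,"ry":0,"rz":0},{"dx":0,"dy":0,"dz":0,"rx":0,"ry":0,"rz":0},{"dx":0,"dy":0,"dz":0,"rx":0,"ry":0,"rz":0}])

```text
t: 10.3
tcp_pos: [0.608, -0.0836, 0.0941]
tool_rot: [0.707, 0.707, -0.003, -0.004]
force: [-11.5, -1.7, 7.3]
finger_gap: 0.379
gripper_force: 5.9
```

Run:
```python
from h import *
m=cams.camera_model('wrist');im=cams.snapshot('wrist');cv2.imwrite('pics/w5.png',im[:,:,::-1])
g=cv2.cvtColor(im,cv2.COLOR_RGB2GRAY)
c=cv2.HoughCircles(cv2.medianBlur(g[0:90,250:340],3),cv2.HOUGH_GRADIENT,1.2,40,param1=100,param2=15,minRadius=14,maxRadius=28)
print(c)
if c is not None:
    u,v,r=c[0,0];u+=250
    print('hole',onplane(m,(u,v),.078).round(4),'dia',np.linalg.norm(onplane(m,(u+r,v),.078)-onplane(m,(u-r,v),.078)))
h=proj(m,[.595,.028,.078]);print(h)
print('handle',onplane(m,(300,322),.135).round(4))
for p in((246,171),(616,157)):print('plate',onplane(m,p,.006).round(4))
for p in((240,139),(373,137)):print('fork',onplane(m,p,.078).round(4))
```

```text
[[[41.4  39.   24.44]]]
hole [0.5966 0.0282 0.078 ] dia 0.021903073951383252
[[287.82348325  39.50819852]]
handle [ 0.6018 -0.0819  0.135 ]
plate [ 0.5598 -0.0418  0.006 ]
plate [ 0.8083 -0.0316  0.006 ]
fork [ 0.571  -0.0154  0.078 ]
fork [ 0.635  -0.0145  0.078 ]
```

Emit:
move_arm(targets=[{"dx":-0.4,"dy":0,"dz":0,"rx":0,"ry":0,"rz":0},{"dx":0,"dy":0,"dz":0,"rx":0,"ry":0,"rz":0},{"dx":0,"dy":0,"dz":1,"rx":0,"ry":0,"rz":0},{"dx":0,"dy":0,"dz":1,"rx":0,"ry":0,"rz":0},{"dx":0,"dy":0,"dz":1,"rx":0,"ry":0,"rz":0},{"dx":0,"dy":0,"dz":1,"rx":0,"ry":0,"rz":0},{"dx":-0.7,"dy":-1,"dz":0,"rx":0,"ry":0,"rz":-0.2},{"dx":-0.7,"dy":-1,"dz":0,"rx":0,"ry":0,"rz":-0.2},{"dx":-0.7,"dy":-1,"dz":0,"rx":0,"ry":0,"rz":-0.2},{"dx":-0.7,"dy":-1,"dz":0,"rx":0,"ry":0,"rz":-0.2}])

```text
t: 11.6
tcp_pos: [0.5343, -0.1851, 0.195]
tool_rot: [0.84, 0.543, 0.001, 0.002]
force: [0.3, -0.4, -0.6]
finger_gap: 0.381
gripper_force: 0.0
```

Emit:
move_arm(targets=[{"dx":-0.7,"dy":-0.9,"dz":0,"rx":0,"ry":0,"rz":0},{"dx":-0.7,"dy":-0.9,"dz":0,"rx":0,"ry":0,"rz":0},{"dx":-0.7,"dy":-0.9,"dz":0,"rx":0,"ry":0,"rz":0},{"dx":-0.7,"dy":-0.9,"dz":0,"rx":0,"ry":0,"rz":0},{"dx":-0.7,"dy":-0.9,"dz":-0.5,"rx":0,"ry":0,"rz":0},{"dx":0,"dy":0,"dz":-0.5,"rx":0,"ry":0,"rz":0},{"dx":0,"dy":0,"dz":0,"rx":0,"ry":0,"rz":0},{"dx":0,"dy":0,"dz":0,"rx":0,"ry":0,"rz":0},{"dx":0,"dy":0,"dz":0,"rx":0,"ry":0,"rz":0},{"dx":0,"dy":0,"dz":0,"rx":0,"ry":0,"rz":0}], claw=85)

```text
t: 12.85
tcp_pos: [0.446, -0.2961, 0.1699]
tool_rot: [0.839, 0.545, 0.0, 0.0]
force: [-0.7, -1.0, 0.3]
finger_gap: 0.855
gripper_force: 0.0
```

Run:
```python
from h import *
import json
m=cams.camera_model('wrist');im=snap('wrist','w6.png');s=sensors.sense();print(s['tool_rot'])
json.dump({k:np.array(v).tolist() for k,v in m.items()},open('w6.json','w'))
print(proj(m,[.443,-.306,.111]))
```

```text
[8.38797842e-01 5.44442883e-01 8.65702602e-05 3.45904647e-04]
[[317.87038511 257.9669142 ]]
```

View pics/w6.png

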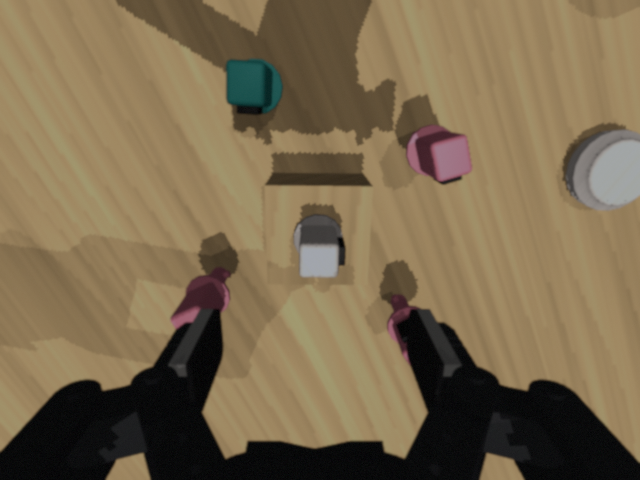

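The pin top is square in view, with x edges at 300 and 338, front edge at row 277 and button at (341,250). Pink look-alikes are at (200,300) and (400,320), clear of the closing line. The pin centre follows from the front-edge midpoint.

Run:
```python
from h import *
import json
m=json.load(open('w6.json'))
im=cv2.imread('pics/w6.png');g=cv2.cvtColor(im,cv2.COLOR_BGR2GRAY)
print(g[262,292:350].tolist());print(g[215:284,312].tolist())
a=np.radians(-24);ty=np.array([np.cos(a),np.sin(a)]);tx=np.array([-np.sin(a),np.cos(a)])
L=onplane(m,(300,277),.111)[:2];R=onplane(m,(338.5,277),.111)[:2];print(np.linalg.norm(R-L))
c=(L+R)/2+.012*tx;print('centre',c.round(4),'delta from tcp',(c-sensors.sense()['tcp_pos'][:2]).round(4))
d=R-L;print(np.degrees(np.arctan2(d[1],d[0])))
```

```text
[121, 121, 120, 119, 119, 119, 113, 117, 139, 156, 162, 165, 164, 165, 166, 165, 165, 165, 165, 165, 164, 165, 165, 165, 165, 165, 164, 164, 164, 165, 165, 165, 165, 165, 165, 164, 165, 165, 165, 164, 165, 165, 163, 160, 150, 128, 90, 51, 37, 33, 29, 34, 63, 98, 119, 125, 123, 124]
[61, 67, 74, 77, 77, 75, 75, 76, 75, 73, 67, 65, 62, 61, 61, 62, 62, 62, 62, 62, 62, 61, 62, 62, 61, 62, 62, 67, 80, 104, 129, 147, 157, 163, 165, 165, 164, 164, 165, 165, 166, 166, 166, 165, 165, 165, 164, 164, 165, 165, 165, 166, 165, 165, 165, 165, 165, 164, 164, 161, 152, 139, 128, 122, 121, 121, 120, 121, 123]
0.02535536587781055
centre [ 0.4433 -0.3077] delta from tcp [-0.0026 -0.0116]
-24.0471421256926
```

Emit:
move_arm(targets=[{"dx":-0.04,"dy":-0.22,"dz":-0.1,"rx":0,"ry":0,"rz":0},{"dx":-0.04,"dy":-0.22,"dz":-0.4,"rx":0,"ry":0,"rz":0},{"dx":0,"dy":0,"dz":-0.5,"rx":0,"ry":0,"rz":0},{"dx":0,"dy":0,"dz":-0.5,"rx":0,"ry":0,"rz":0},{"dx":0,"dy":0,"dz":-0.5,"rx":0,"ry":0,"rz":0},{"dx":0,"dy":0,"dz":-0.5,"rx":0,"ry":0,"rz":0},{"dx":0,"dy":0,"dz":-0.5,"rx":0,"ry":0,"rz":0},{"dx":0,"dy":0,"dz":-0.5,"rx":0,"ry":0,"rz":0},{"dx":0,"dy":0,"dz":-0.4,"rx":0,"ry":0,"rz":0},{"dx":0,"dy":0,"dz":0,"rx":0,"ry":0,"rz":0}])

```text
t: 14.15
tcp_pos: [0.4431, -0.3069, 0.0711]
tool_rot: [0.839, 0.544, -0.0, -0.001]
force: [0.8, -0.6, -0.4]
finger_gap: 0.849
gripper_force: 0.0
```

Emit:
move_arm(targets=[{"dx":0,"dy":0,"dz":0,"rx":0,"ry":0,"rz":0},{"dx":0,"dy":0,"dz":0,"rx":0,"ry":0,"rz":0},{"dx":0,"dy":0,"dz":0,"rx":0,"ry":0,"rz":0},{"dx":0,"dy":0,"dz":0,"rx":0,"ry":0,"rz":0},{"dx":0,"dy":0,"dz":0,"rx":0,"ry":0,"rz":0},{"dx":0,"dy":0,"dz":0,"rx":0,"ry":0,"rz":0},{"dx":0,"dy":0,"dz":0,"rx":0,"ry":0,"rz":0},{"dx":0,"dy":0,"dz":0,"rx":0,"ry":0,"rz":0},{"dx":0,"dy":0,"dz":0,"rx":0,"ry":0,"rz":0},{"dx":0,"dy":0,"dz":0,"rx":0,"ry":0,"rz":0}], claw=0, newtons=60)

```text
t: 15.4
tcp_pos: [0.4438, -0.3076, 0.0728]
tool_rot: [0.839, 0.544, 0.0, 0.001]
force: [-0.2, 1.3, 5.7]
finger_gap: 0.276
gripper_force: 58.9
```

Emit:
move_arm(targets=[{"dx":0,"dy":0,"dz":0.4,"rx":0,"ry":0,"rz":0},{"dx":0,"dy":0,"dz":0.8,"rx":0,"ry":0,"rz":0},{"dx":0,"dy":0,"dz":0.8,"rx":0,"ry":0,"rz":0},{"dx":0,"dy":0,"dz":0.8,"rx":0,"ry":0,"rz":0},{"dx":0,"dy":0,"dz":0.8,"rx":0,"ry":0,"rz":0},{"dx":0,"dy":0,"dz":0.8,"rx":0,"ry":0,"rz":0},{"dx":0,"dy":0,"dz":0.6,"rx":0,"ry":0,"rz":0},{"dx":0,"dy":0,"dz":0,"rx":0,"ry":0,"rz":0},{"dx":0,"dy":0,"dz":0,"rx":0,"ry":0,"rz":0},{"dx":0,"dy":0,"dz":0,"rx":0,"ry":0,"rz":0}])

```text
t: 16.65
tcp_pos: [0.443, -0.3068, 0.196]
tool_rot: [0.839, 0.544, -0.0, -0.001]
force: [-0.3, 0.8, -1.6]
finger_gap: 0.275
gripper_force: 59.1
```

Run:
```python
from h import *
snap('wrist','w7.png');b=snap('side','d7.png')[:,:,::-1];s0=snap('scene','s7.png')[:,:,::-1]
w=cv2.imread('pics/w7.png')
t=sensors.sense()['tcp_pos'];u=proj(cams.camera_model('side'),t)[0];v=proj(cams.camera_model('scene'),t)[0];print(t,u,v)
def cr(im,c,r):
    x,y=int(c[0]),int(c[1]);x0,y0=max(0,x-r),max(0,y-r);return im[y0:y0+2*r,x0:x0+2*r],(x0,y0)
A,o1=cr(b,u,50);B,o2=cr(s0,v,40)
print(o1,o2)
c=np.zeros((600,800,3),np.uint8)
c[:400,:400]=cv2.resize(A,(400,400),interpolation=2);c[:400,400:]=cv2.resize(B,(400,400),interpolation=2)
c[400:,:400]=cv2.resize(w[240:480,80:560],(400,200))
cv2.imwrite('pics/c7.png',c)
```

```text
[ 0.44327033 -0.30708185  0.19638508] [281.52420041 351.76495778] [289.62400282 135.14192029]
(231, 301) (249, 95)
```

Run:
```python
from h import *
t=sensors.sense()['tcp_pos']
for n,f in(('side','d7.png'),('scene','s7.png')):
    m=cams.camera_model(n);h=cv2.cvtColor(cv2.imread('pics/'+f),cv2.COLOR_BGR2HSV)
    print(n)
    for dz in(-.017,-.022,-.03,-.04,-.05,-.055,-.06):
        u,v=proj(m,t+[0,0,dz])[0];r=int(round(v));c=int(round(u))
        print(dz,u.round(1),r,'S',h[r,c-14:c+15,1].tolist())
```

```text
side
-0.017 282.0 359 S [149, 114, 60, 39, 32, 35, 35, 38, 39, 38, 36, 39, 38, 36, 37, 39, 37, 37, 40, 37, 34, 38, 35, 35, 35, 51, 113, 147, 151]
-0.022 282.2 361 S [151, 137, 93, 41, 36, 37, 37, 36, 36, 37, 36, 34, 36, 36, 38, 38, 39, 40, 38, 35, 38, 38, 37, 35, 51, 107, 143, 149, 156]
-0.03 282.4 365 S [153, 151, 148, 147, 131, 96, 52, 32, 33, 33, 35, 36, 33, 36, 37, 36, 37, 36, 36, 51, 93, 127, 140, 148, 151, 150, 150, 149, 151]
-0.04 282.7 369 S [146, 145, 148, 153, 152, 145, 115, 68, 36, 32, 35, 40, 35, 34, 35, 34, 36, 46, 85, 139, 150, 149, 153, 152, 150, 149, 148, 150, 150]
-0.05 282.9 373 S [152, 150, 154, 154, 152, 154, 144, 109, 55, 36, 20, 36, 38, 38, 31, 40, 41, 35, 40, 35, 41, 77, 129, 149, 150, 150, 155, 153, 151]
-0.055 283.1 375 S [151, 151, 148, 150, 147, 148, 151, 131, 75, 38, 24, 32, 37, 34, 39, 34, 40, 42, 68, 108, 130, 140, 147, 150, 152, 149, 151, 148, 150]
-0.06 283.2 377 S [151, 148, 147, 150, 151, 152, 146, 146, 141, 113, 79, 53, 39, 43, 39, 35, 45, 76, 118, 142, 147, 149, 157, 153, 150, 153, 151, 156, 150]
scene
-0.017 290.0 141 S [139, 141, 139, 140, 136, 1
[... 374 characters left out ...]
, 143, 141, 140, 135, 138, 134, 139, 137, 141, 139, 140]
-0.04 290.4 148 S [130, 125, 125, 126, 127, 138, 137, 139, 140, 138, 130, 126, 117, 82, 30, 11, 49, 88, 120, 133, 139, 142, 140, 138, 136, 139, 142, 142, 137]
-0.05 290.6 151 S [134, 131, 131, 127, 127, 127, 133, 138, 140, 144, 143, 136, 90, 22, 6, 32, 119, 137, 143, 140, 141, 146, 141, 145, 137, 138, 136, 135, 138]
-0.055 290.7 152 S [133, 135, 124, 127, 123, 126, 131, 135, 140, 141, 142, 140, 111, 49, 44, 81, 129, 139, 140, 142, 142, 140, 143, 140, 141, 140, 136, 131, 135]
-0.06 290.8 154 S [138, 136, 134, 134, 126, 121, 124, 121, 126, 138, 139, 141, 138, 137, 135, 137, 135, 135, 130, 133, 141, 139, 140, 146, 142, 143, 139, 139, 138]
```

View pics/c7.png

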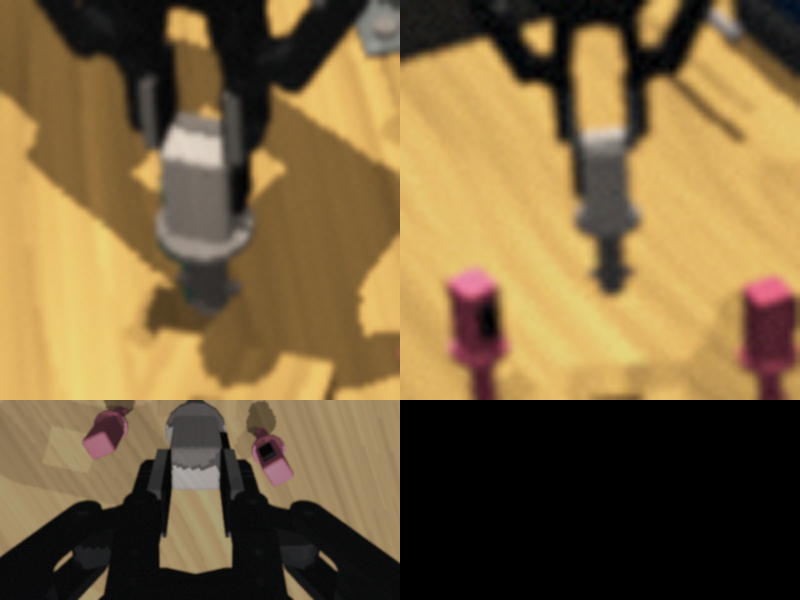

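The crop shows the studs still out, as a cross on the shank at scene crop (610,270). The pads sit high on the grip, with something black below the right pad at (238,190). I project the known geometry to see whether the button was missed.

Run:
```python
from h import *
t=sensors.sense()['tcp_pos'];a=np.radians(-24);ty=np.array([np.cos(a),np.sin(a),0]);tx=np.array([-np.sin(a),np.cos(a),0]);z=np.array([0,0,1])
b=.0172
P={'grip top':t+z*(b+.021),'top +y-x':t+z*(b+.021)+ty*.013-tx*.012,'top -y-x':t+z*(b+.021)-ty*.013-tx*.012,
'bot +y-x':t+z*(b-.025)+ty*.013-tx*.012,'btn top':t+z*(b+.011)+ty*.015-tx*.007,'btn bot':t+z*(b-.011)+ty*.015-tx*.007,
'pad ctr front':t+z*.019+ty*.014-tx*.011,'tip front':t+ty*.014-tx*.011,'stud+':t+z*(b-.063)+ty*.0125,'stud-':t+z*(b-.063)-ty*.0125}
S=cams.camera_model('scene');D=cams.camera_model('side')
W=cams.camera_model('wrist')
for k,p in P.items():
    u=(proj(D,p)[0]-[231,301])*4;v=(proj(S,p)[0]-[249,95])*5+[400,0];w=(proj(W,p)[0]-[80,240])*[400/480,200/240]+[0,400]
    print(k,u.round(),v.round(),w.round())
h=cv2.imread('pics/s7.png')
hs=cv2.cvtColor(h,cv2.COLOR_BGR2HSV)
for r in range(145,156):print(r,hs[r,280:302,1].tolist())
```

```text
grip top [197. 133.] [599. 139.] [197. 468.]
top +y-x [222. 163.] [574. 129.] [224. 489.]
top -y-x [154. 150.] [623. 125.] [171. 489.]
bot +y-x [227. 247.] [579. 203.] [218. 447.]
btn top [232. 173.] [571. 150.] [226. 470.]
btn bot [235. 213.] [574. 186.] [223. 450.]
pad ctr front [228. 197.] [574. 161.] [223. 467.]
tip front [230. 231.] [576. 192.] [220. 451.]
stud+ [238. 287.] [585. 274.] [214. 408.]
stud- [177. 275.] [630. 271.] [180. 408.]
145 [138, 142, 138, 134, 131, 128, 134, 131, 129, 70, 12, 24, 71, 130, 143, 141, 140, 135, 138, 134, 139, 137]
146 [140, 138, 141, 141, 134, 136, 131, 135, 126, 83, 17, 23, 78, 125, 138, 142, 141, 136, 132, 135, 141, 139]
147 [136, 139, 141, 138, 137, 136, 129, 131, 126, 81, 27, 33, 56, 112, 138, 141, 138, 144, 135, 135, 138, 135]
148 [127, 138, 137, 139, 140, 138, 130, 126, 117, 82, 30, 11, 49, 88, 120, 133, 139, 142, 140, 138, 136, 139]
149 [127, 133, 138, 138, 142, 136, 131, 109, 82, 24, 17, 18, 29, 57, 104, 131, 138, 140, 142, 141, 140, 136]
150 [126, 129, 133, 138, 139, 139, 135, 123, 107, 54, 16, 30, 24, 92, 120, 138, 140, 140, 139, 138, 139, 138]
151 [127, 127, 127, 133, 138, 140, 144, 143, 136, 90, 22, 6, 32, 119, 137, 143, 140, 141, 146, 141, 145, 137]
152 [127, 123, 126, 131, 135, 140, 141, 142, 140, 111, 49, 44, 81, 129, 139, 140, 142, 142, 140, 143, 140, 141]
153 [125, 126, 122, 123, 130, 131, 136, 142, 139, 131, 123, 109, 126, 130, 133, 136, 137, 141, 142, 143, 137, 141]
154 [134, 126, 121, 124, 121, 126, 138, 139, 141, 138, 137, 135, 137, 135, 135, 130, 133, 141, 139, 140, 146, 142]
155 [133, 131, 129, 125, 122, 124, 127, 130, 138, 141, 140, 139, 135, 132, 129, 130, 129, 135, 135, 137, 140, 142]
```

Run:
```python
from h import *
t=sensors.sense()['tcp_pos'];a=np.radians(-24);ty=np.array([np.cos(a),np.sin(a),0]);tx=np.array([-np.sin(a),np.cos(a),0]);z=np.array([0,0,1])
S=cams.camera_model('scene');D=cams.camera_model('side')
for f,m,s,n in(('d7.png',D,-1,'side'),('s7.png',S,1,'scene')):
    im=cv2.imread('pics/'+f);h=cv2.cvtColor(im,cv2.COLOR_BGR2HSV)
    print(n)
    for dz in np.arange(0,.056,.004):
        u=proj(m,t-ty*.018+tx*s*.006+z*dz)[0];c=np.round(u).astype(int)
        print(round(dz,3),u.round(1),[ (int(h[c[1],c[0]+k,1]),int(h[c[1],c[0]+k,2])) for k in(-2,0,2)])
```

```text
side
0.0 [269.  352.6] [(152, 126), (144, 131), (69, 129)]
0.004 [268.9 350.8] [(150, 129), (152, 129), (82, 99)]
0.008 [268.7 349. ] [(151, 133), (150, 139), (83, 105)]
0.012 [268.5 347.2] [(149, 180), (144, 214), (86, 139)]
0.016 [268.4 345.4] [(144, 215), (140, 232), (132, 185)]
0.02 [268.2 343.6] [(141, 229), (137, 232), (134, 201)]
0.024 [268.  341.7] [(148, 196), (140, 229), (132, 206)]
0.028 [267.9 339.9] [(149, 135), (145, 204), (121, 191)]
0.032 [267.7 338. ] [(145, 127), (124, 125), (105, 124)]
0.036 [267.5 336.1] [(126, 115), (44, 82), (38, 47)]
0.04 [267.3 334.2] [(135, 98), (55, 83), (32, 64)]
0.044 [267.2 332.3] [(56, 32), (32, 71), (31, 58)]
0.048 [267.  330.4] [(16, 31), (30, 77), (33, 54)]
0.052 [266.8 328.5] [(8, 32), (29, 78), (26, 49)]
scene
0.0 [296.4 135.9] [(32, 95), (97, 190), (134, 228)]
0.004 [296.4 134.6] [(72, 110), (120, 210), (137, 227)]
0.008 [296.3 133.3] [(105, 136), (142, 224), (140, 228)]
0.012 [296.2 132. ] [(113, 138), (140, 222), (136, 227)]
0.016 [296.2 130.7] [(107, 141), (140, 223), (136, 228)]
0.02 [296.1 129.4] [(116, 139), (136, 223), (139, 228)]
0.024 [296.1 128.1] [(114, 150), (144, 227), (141, 228)]
0.028 [296.  126.8] [(123, 153), (141, 228), (141, 228)]
0.032 [295.9 125.5] [(100, 127), (139, 200), (142, 228)]
0.036 [295.9 124.2] [(56, 91), (139, 162), (140, 223)]
0.04 [295.8 122.8] [(24, 65), (124, 121), (140, 206)]
0.044 [295.7 121.5] [(42, 97), (30, 43), (153, 125)]
0.048 [295.7 120.2] [(75, 105), (14, 37), (146, 101)]
0.052 [295.6 118.8] [(117, 100), (42, 36), (146, 105)]
```

The fingertips really end about 33 mm above the reported TCP, so the pads hold only the top of the grip and miss the button. I set the pin back in its slot, go 27 mm lower and grip again.

Emit:
move_arm(targets=[{"dx":0,"dy":0,"dz":-0.6,"rx":0,"ry":0,"rz":0},{"dx":0,"dy":0,"dz":-0.6,"rx":0,"ry":0,"rz":0},{"dx":0,"dy":0,"dz":-0.6,"rx":0,"ry":0,"rz":0},{"dx":0,"dy":0,"dz":-0.6,"rx":0,"ry":0,"rz":0},{"dx":0,"dy":0,"dz":-0.6,"rx":0,"ry":0,"rz":0},{"dx":0,"dy":0,"dz":-0.6,"rx":0,"ry":0,"rz":0},{"dx":0,"dy":0,"dz":-0.6,"rx":0,"ry":0,"rz":0},{"dx":0,"dy":0,"dz":-0.6,"rx":0,"ry":0,"rz":0},{"dx":0,"dy":0,"dz":-0.1,"rx":0,"ry":0,"rz":0},{"dx":0,"dy":0,"dz":0,"rx":0,"ry":0,"rz":0}])

```text
t: 18.05
tcp_pos: [0.4436, -0.3074, 0.0744]
tool_rot: [0.839, 0.544, -0.0, -0.0]
force: [0.7, 0.2, -1.3]
finger_gap: 0.27
gripper_force: 59.1
```

Emit:
move_arm(targets=[{"dx":0,"dy":0,"dz":-0.04,"rx":0,"ry":0,"rz":0},{"dx":0,"dy":0,"dz":0,"rx":0,"ry":0,"rz":0},{"dx":0,"dy":0,"dz":0,"rx":0,"ry":0,"rz":0},{"dx":0,"dy":0,"dz":0,"rx":0,"ry":0,"rz":0},{"dx":0,"dy":0,"dz":-0.2,"rx":0,"ry":0,"rz":0},{"dx":0,"dy":0,"dz":-0.2,"rx":0,"ry":0,"rz":0},{"dx":0,"dy":0,"dz":-0.2,"rx":0,"ry":0,"rz":0},{"dx":0,"dy":0,"dz":-0.2,"rx":0,"ry":0,"rz":0},{"dx":0,"dy":0,"dz":-0.2,"rx":0,"ry":0,"rz":0},{"dx":0,"dy":0,"dz":-0.1,"rx":0,"ry":0,"rz":0}], claw=70)

```text
t: 19.3
tcp_pos: [0.4434, -0.3072, 0.0455]
tool_rot: [0.839, 0.544, -0.0, -0.0]
force: [-0.0, 0.7, -1.1]
finger_gap: 0.697
gripper_force: 0.0
```

Emit:
move_arm(targets=[{"dx":0,"dy":0,"dz":0,"rx":0,"ry":0,"rz":0},{"dx":0,"dy":0,"dz":0,"rx":0,"ry":0,"rz":0},{"dx":0,"dy":0,"dz":0,"rx":0,"ry":0,"rz":0},{"dx":0,"dy":0,"dz":0,"rx":0,"ry":0,"rz":0},{"dx":0,"dy":0,"dz":0,"rx":0,"ry":0,"rz":0},{"dx":0,"dy":0,"dz":0,"rx":0,"ry":0,"rz":0},{"dx":0,"dy":0,"dz":0,"rx":0,"ry":0,"rz":0},{"dx":0,"dy":0,"dz":0,"rx":0,"ry":0,"rz":0},{"dx":0,"dy":0,"dz":0,"rx":0,"ry":0,"rz":0},{"dx":0,"dy":0,"dz":0,"rx":0,"ry":0,"rz":0}], claw=0, newtons=60)

```text
t: 20.55
tcp_pos: [0.4438, -0.3077, 0.0466]
tool_rot: [0.839, 0.544, 0.0, 0.001]
force: [-0.8, 1.5, 4.9]
finger_gap: 0.293
gripper_force: 60.0
```

Emit:
move_arm(targets=[{"dx":0,"dy":0,"dz":0.4,"rx":0,"ry":0,"rz":0},{"dx":0,"dy":0,"dz":0.8,"rx":0,"ry":0,"rz":0},{"dx":0,"dy":0,"dz":0.8,"rx":0,"ry":0,"rz":0},{"dx":0,"dy":0,"dz":0.8,"rx":0,"ry":0,"rz":0},{"dx":0,"dy":0,"dz":0.8,"rx":0,"ry":0,"rz":0},{"dx":0,"dy":0,"dz":0.8,"rx":0,"ry":0,"rz":0},{"dx":0,"dy":0,"dz":0.8,"rx":0,"ry":0,"rz":0},{"dx":0,"dy":0,"dz":0,"rx":0,"ry":0,"rz":0},{"dx":0,"dy":0,"dz":0,"rx":0,"ry":0,"rz":0},{"dx":0,"dy":0,"dz":0,"rx":0,"ry":0,"rz":0}])

```text
t: 21.8
tcp_pos: [0.4428, -0.3067, 0.1749]
tool_rot: [0.839, 0.544, -0.0, -0.001]
force: [-0.4, 0.4, -1.9]
finger_gap: 0.294
gripper_force: 59.2
```

Run:
```python
from h import *
t=sensors.sense()['tcp_pos'];seat=t+[0,0,.0134]
for n,f in(('side','d8.png'),('scene','s8.png')):
    m=cams.camera_model(n);snap(n,f);h=cv2.cvtColor(cv2.imread('pics/'+f),cv2.COLOR_BGR2HSV)
    print(n)
    for dz in np.arange(-.008,-.05,-.003):
        u,v=proj(m,seat+[0,0,dz])[0];r=int(round(v));c=int(round(u))
        row=h[r,c-16:c+17,1].astype(float);i=np.where(row<90)[0]
        print(round(dz,3),u.round(1),r,i.min()-16+c if len(i) else None,i.max()-16+c if len(i) else None,len(i))
```

```text
side
-0.008 281.7 359 270 292 23
-0.011 281.8 360 270 291 22
-0.014 281.9 361 271 290 20
-0.017 281.9 362 271 288 18
-0.02 282.0 364 272 286 12
-0.023 282.1 365 273 286 12
-0.026 282.2 366 275 286 11
-0.029 282.3 367 276 286 11
-0.032 282.4 369 277 286 10
-0.035 282.4 370 277 286 10
-0.038 282.5 371 277 286 10
-0.041 282.6 372 277 286 10
-0.044 282.7 374 277 286 10
-0.047 282.8 375 277 286 10
scene
-0.008 290.2 140 288 292 5
-0.011 290.2 141 289 292 4
-0.014 290.3 142 289 292 4
-0.017 290.3 143 289 292 4
-0.02 290.4 144 289 292 4
-0.023 290.4 145 289 292 4
-0.026 290.5 146 290 292 3
-0.029 290.6 147 290 292 3
-0.032 290.6 148 290 292 3
-0.035 290.7 149 290 292 3
-0.038 290.7 150 290 292 3
-0.041 290.8 150 290 292 3
-0.044 290.8 151 291 291 1
-0.047 290.9 152 None None 0
```

Both views now show a plain shank with the studs in, so the button is held. I carry the pin to above the hole.

Emit:
move_arm(targets=[{"dx":0.44,"dy":0.96,"dz":0,"rx":0,"ry":0,"rz":0},{"dx":0.44,"dy":0.96,"dz":0,"rx":0,"ry":0,"rz":0},{"dx":0.44,"dy":0.96,"dz":0,"rx":0,"ry":0,"rz":0},{"dx":0.44,"dy":0.96,"dz":0,"rx":0,"ry":0,"rz":0},{"dx":0.44,"dy":0.96,"dz":0,"rx":0,"ry":0,"rz":0},{"dx":0.44,"dy":0.96,"dz":0,"rx":0,"ry":0,"rz":0},{"dx":0.44,"dy":0.96,"dz":0,"rx":0,"ry":0,"rz":0},{"dx":0.44,"dy":0.96,"dz":0,"rx":0,"ry":0,"rz":0},{"dx":0.44,"dy":0.96,"dz":0,"rx":0,"ry":0,"rz":0},{"dx":0.44,"dy":0.96,"dz":0,"rx":0,"ry":0,"rz":0}])

```text
t: 23.15
tcp_pos: [0.5536, -0.0664, 0.1755]
tool_rot: [0.839, 0.544, -0.0, -0.0]
force: [-1.0, 0.1, -2.5]
finger_gap: 0.294
gripper_force: 59.2
```

Emit:
move_arm(targets=[{"dx":0.44,"dy":0.95,"dz":0,"rx":0,"ry":0,"rz":0},{"dx":0.44,"dy":0.95,"dz":0,"rx":0,"ry":0,"rz":0},{"dx":0.44,"dy":0.95,"dz":0,"rx":0,"ry":0,"rz":0},{"dx":0.44,"dy":0.95,"dz":0,"rx":0,"ry":0,"rz":0},{"dx":0,"dy":0,"dz":-0.4,"rx":0,"ry":0,"rz":0},{"dx":0,"dy":0,"dz":-0.5,"rx":0,"ry":0,"rz":0},{"dx":0,"dy":0,"dz":-0.5,"rx":0,"ry":0,"rz":0},{"dx":0,"dy":0,"dz":-0.5,"rx":0,"ry":0,"rz":0},{"dx":0,"dy":0,"dz":-0.4,"rx":0,"ry":0,"rz":0},{"dx":0,"dy":0,"dz":0,"rx":0,"ry":0,"rz":0}])

```text
t: 24.4
tcp_pos: [0.5967, 0.0275, 0.1174]
tool_rot: [0.839, 0.544, -0.001, -0.001]
force: [0.6, -1.4, -2.6]
finger_gap: 0.296
gripper_force: 59.2
```

Run:
```python
from h import *
t=sensors.sense()['tcp_pos'];seat=t+[0,0,.0134]
s=[snap(n,n+'9.png') for n in('side','scene')]
for n,im in zip(('side','scene'),s):
    m=cams.camera_model(n);h=cv2.cvtColor(im,cv2.COLOR_RGB2GRAY)
    for dz in(-.02,-.03,-.038):
        u,v=proj(m,seat+[0,0,dz])[0];r=int(round(v));c=int(round(u));print(n,dz,u.round(1),r,c-15,h[r,c-15:c+16].tolist())
    u,v=proj(m,[.597,.028,.078])[0];print('hole',u.round(1),v.round(1),[h[int(v)+k,int(u)-12:int(u)+13].tolist() for k in(0,)])
```

```text
side -0.02 331.6 257 317 [43, 37, 33, 35, 37, 38, 40, 43, 45, 44, 48, 45, 41, 40, 40, 39, 40, 42, 54, 70, 72, 71, 74, 76, 77, 76, 61, 45, 38, 37, 35]
side -0.03 331.5 260 316 [72, 91, 107, 121, 141, 141, 114, 89, 80, 81, 79, 75, 59, 45, 40, 40, 41, 39, 43, 56, 72, 77, 76, 76, 78, 79, 80, 77, 64, 47, 36]
side -0.038 331.4 263 316 [92, 87, 126, 150, 156, 156, 150, 149, 140, 101, 81, 76, 61, 47, 41, 41, 40, 40, 44, 62, 74, 76, 77, 76, 76, 78, 80, 89, 109, 108, 80]
hole 331.3 268.0 [[75, 110, 129, 134, 132, 130, 130, 125, 114, 77, 48, 41, 40, 41, 41, 43, 47, 68, 107, 138, 149, 153, 155, 156, 158]]
scene -0.02 298.8 256 284 [92, 106, 118, 135, 149, 158, 159, 162, 166, 160, 156, 130, 85, 55, 50, 49, 47, 53, 87, 131, 163, 177, 190, 201, 198, 186, 174, 173, 175, 169, 171]
scene -0.03 299.0 259 284 [186, 183, 181, 170, 164, 164, 160, 162, 163, 165, 163, 143, 99, 62, 50, 51, 52, 53, 84, 130, 156, 159, 161, 167, 170, 172, 171, 172, 173, 173, 172]
scene -0.038 299.2 261 284 [191, 189, 188, 189, 190, 186, 182, 175, 181, 183, 184, 161, 114, 70, 46, 47, 46, 51, 80, 131, 161, 164, 161, 160, 163, 163, 169, 170, 173, 175, 172]
hole 299.4 265.7 [[191, 187, 189, 192, 189, 192, 188, 172, 139, 91, 64, 62, 57, 49, 48, 62, 93, 122, 133, 150, 163, 177, 183, 189, 190]]
```

Emit:
move_arm(targets=[{"dx":0,"dy":0,"dz":-0.1,"rx":0,"ry":0,"rz":0},{"dx":0,"dy":0,"dz":-0.1,"rx":0,"ry":0,"rz":0},{"dx":0,"dy":0,"dz":-0.1,"rx":0,"ry":0,"rz":0},{"dx":0,"dy":0,"dz":-0.1,"rx":0,"ry":0,"rz":0},{"dx":0,"dy":0,"dz":-0.06,"rx":0,"ry":0,"rz":0},{"dx":0,"dy":0,"dz":-0.06,"rx":0,"ry":0,"rz":0},{"dx":0,"dy":0,"dz":0,"rx":0,"ry":0,"rz":0},{"dx":0,"dy":0,"dz":0,"rx":0,"ry":0,"rz":0},{"dx":0,"dy":0,"dz":0,"rx":0,"ry":0,"rz":0},{"dx":0,"dy":0,"dz":0,"rx":0,"ry":0,"rz":0}])

```text
t: 25.75
tcp_pos: [0.5976, 0.0277, 0.1056]
tool_rot: [0.839, 0.544, 0.0, 0.0]
force: [-0.3, -0.2, -2.6]
finger_gap: 0.294
gripper_force: 59.2
```

Emit:
move_arm(targets=[{"dx":0,"dy":0,"dz":-0.06,"rx":0,"ry":0,"rz":0},{"dx":0,"dy":0,"dz":-0.06,"rx":0,"ry":0,"rz":0},{"dx":0,"dy":0,"dz":-0.06,"rx":0,"ry":0,"rz":0},{"dx":0,"dy":0,"dz":-0.06,"rx":0,"ry":0,"rz":0},{"dx":0,"dy":0,"dz":0,"rx":0,"ry":0,"rz":0},{"dx":0,"dy":0,"dz":0,"rx":0,"ry":0,"rz":0},{"dx":0,"dy":0,"dz":0,"rx":0,"ry":0,"rz":0},{"dx":0,"dy":0,"dz":0,"rx":0,"ry":0,"rz":0},{"dx":0,"dy":0,"dz":0,"rx":0,"ry":0,"rz":0},{"dx":0,"dy":0,"dz":0,"rx":0,"ry":0,"rz":0}])

```text
t: 27.0
tcp_pos: [0.5975, 0.0277, 0.0995]
tool_rot: [0.839, 0.544, 0.0, 0.0]
force: [0.2, 0.5, -2.2]
finger_gap: 0.294
gripper_force: 59.2
```

The nose is in the hole with no force, so I continue down.

Emit:
move_arm(targets=[{"dx":0,"dy":0,"dz":-0.08,"rx":0,"ry":0,"rz":0},{"dx":0,"dy":0,"dz":-0.08,"rx":0,"ry":0,"rz":0},{"dx":0,"dy":0,"dz":-0.08,"rx":0,"ry":0,"rz":0},{"dx":0,"dy":0,"dz":-0.08,"rx":0,"ry":0,"rz":0},{"dx":0,"dy":0,"dz":-0.08,"rx":0,"ry":0,"rz":0},{"dx":0,"dy":0,"dz":-0.08,"rx":0,"ry":0,"rz":0},{"dx":0,"dy":0,"dz":-0.08,"rx":0,"ry":0,"rz":0},{"dx":0,"dy":0,"dz":0,"rx":0,"ry":0,"rz":0},{"dx":0,"dy":0,"dz":0,"rx":0,"ry":0,"rz":0},{"dx":0,"dy":0,"dz":0,"rx":0,"ry":0,"rz":0}])

```text
t: 28.25
tcp_pos: [0.5976, 0.0277, 0.0856]
tool_rot: [0.839, 0.544, 0.0, 0.0]
force: [0.1, -0.2, -3.2]
finger_gap: 0.295
gripper_force: 59.2
```

Emit:
move_arm(targets=[{"dx":0,"dy":0,"dz":-0.08,"rx":0,"ry":0,"rz":0},{"dx":0,"dy":0,"dz":-0.08,"rx":0,"ry":0,"rz":0},{"dx":0,"dy":0,"dz":-0.08,"rx":0,"ry":0,"rz":0},{"dx":0,"dy":0,"dz":-0.08,"rx":0,"ry":0,"rz":0},{"dx":0,"dy":0,"dz":-0.08,"rx":0,"ry":0,"rz":0},{"dx":0,"dy":0,"dz":-0.08,"rx":0,"ry":0,"rz":0},{"dx":0,"dy":0,"dz":-0.08,"rx":0,"ry":0,"rz":0},{"dx":0,"dy":0,"dz":-0.08,"rx":0,"ry":0,"rz":0},{"dx":0,"dy":0,"dz":0,"rx":0,"ry":0,"rz":0},{"dx":0,"dy":0,"dz":0,"rx":0,"ry":0,"rz":0}])

```text
t: 29.5
tcp_pos: [0.5976, 0.0277, 0.0695]
tool_rot: [0.839, 0.544, 0.0, 0.0]
force: [-0.4, -0.5, -2.0]
finger_gap: 0.296
gripper_force: 59.2
```

Emit:
move_arm(targets=[{"dx":0,"dy":0,"dz":-0.05,"rx":0,"ry":0,"rz":0},{"dx":0,"dy":0,"dz":-0.05,"rx":0,"ry":0,"rz":0},{"dx":0,"dy":0,"dz":-0.05,"rx":0,"ry":0,"rz":0},{"dx":0,"dy":0,"dz":-0.05,"rx":0,"ry":0,"rz":0},{"dx":0,"dy":0,"dz":-0.04,"rx":0,"ry":0,"rz":0},{"dx":0,"dy":0,"dz":0,"rx":0,"ry":0,"rz":0},{"dx":0,"dy":0,"dz":0,"rx":0,"ry":0,"rz":0},{"dx":0,"dy":0,"dz":0,"rx":0,"ry":0,"rz":0},{"dx":0,"dy":0,"dz":0,"rx":0,"ry":0,"rz":0},{"dx":0,"dy":0,"dz":0,"rx":0,"ry":0,"rz":0}])

```text
t: 30.75
tcp_pos: [0.5975, 0.0277, 0.0646]
tool_rot: [0.839, 0.544, 0.0, 0.0]
force: [-2.6, 0.3, 4.9]
finger_gap: 0.292
gripper_force: 60.1
```

The collar met the bracket at the expected height, with the force rising to about 5 N. Now I release and retreat.

Emit:
move_arm(targets=[{"dx":0,"dy":0,"dz":0,"rx":0,"ry":0,"rz":0},{"dx":0,"dy":0,"dz":0,"rx":0,"ry":0,"rz":0},{"dx":0,"dy":0,"dz":0,"rx":0,"ry":0,"rz":0},{"dx":0,"dy":0,"dz":0,"rx":0,"ry":0,"rz":0},{"dx":0,"dy":0,"dz":0,"rx":0,"ry":0,"rz":0},{"dx":0,"dy":0,"dz":0,"rx":0,"ry":0,"rz":0},{"dx":0,"dy":0,"dz":0,"rx":0,"ry":0,"rz":0},{"dx":0,"dy":0,"dz":0,"rx":0,"ry":0,"rz":0},{"dx":0,"dy":0,"dz":0,"rx":0,"ry":0,"rz":0},{"dx":0,"dy":0,"dz":0,"rx":0,"ry":0,"rz":0}], claw=70)

```text
t: 32.0
tcp_pos: [0.5975, 0.0277, 0.0635]
tool_rot: [0.839, 0.544, -0.0, -0.0]
force: [0.4, 0.5, -1.1]
finger_gap: 0.7
gripper_force: 0.0
```

Emit:
move_arm(targets=[{"dx":0,"dy":0,"dz":0.2,"rx":0,"ry":0,"rz":0},{"dx":0,"dy":0,"dz":0.4,"rx":0,"ry":0,"rz":0},{"dx":0,"dy":0,"dz":0.8,"rx":0,"ry":0,"rz":0},{"dx":0,"dy":0,"dz":0.8,"rx":0,"ry":0,"rz":0},{"dx":0,"dy":0,"dz":0.8,"rx":0,"ry":0,"rz":0},{"dx":0,"dy":0,"dz":0.8,"rx":0,"ry":0,"rz":0},{"dx":0,"dy":0,"dz":0.4,"rx":0,"ry":0,"rz":0},{"dx":0,"dy":0,"dz":0,"rx":0,"ry":0,"rz":0},{"dx":0,"dy":0,"dz":0,"rx":0,"ry":0,"rz":0},{"dx":0,"dy":0,"dz":0,"rx":0,"ry":0,"rz":0}])

```text
t: 33.25
tcp_pos: [0.5969, 0.0278, 0.1676]
tool_rot: [0.839, 0.544, -0.001, -0.001]
force: [0.5, -0.6, -0.2]
finger_gap: 0.701
gripper_force: 0.0
```

Run:
```python
from h import *
m=cams.camera_model('wrist');im=snap('wrist','w10.png');h=cv2.cvtColor(im,cv2.COLOR_RGB2HSV)
t=np.array([.5975,.0277,0]);a=np.radians(-24);ty=np.array([np.cos(a),np.sin(a),0]);tx=np.array([-np.sin(a),np.cos(a),0])
print(sensors.sense()['tcp_pos'])
for k in range(-24,25,3):
    p=t+ty*k*.001-tx*.003+[0,0,.128];q=t+ty*k*.001+[0,0,.108]
    u=np.round(proj(m,p)[0]).astype(int);print(k,u,h[u[1],u[0]].tolist(),end=' | ')
    u=np.round(proj(m,q)[0]).astype(int);print(u,h[u[1],u[0]].tolist())
for n in('side','scene'):
    M=cams.camera_model(n);g=snap(n,n+'10.png');w=proj(M,t+[0,0,.129])[0].round().astype(int);print(n,w,cv2.cvtColor(g,cv2.COLOR_RGB2HSV)[w[1]-1:w[1]+2,w[0]-12:w[0]+13:2,2].tolist())
```

```text
[0.59695533 0.02771828 0.16764213]
-24 [277 258] [18, 99, 152] | [280 242] [13, 30, 154]
-21 [282 258] [19, 100, 140] | [284 242] [10, 15, 150]
-18 [287 258] [18, 92, 138] | [289 242] [11, 14, 147]
-15 [292 258] [11, 15, 136] | [294 242] [13, 15, 149]
-12 [297 258] [90, 4, 178] | [298 242] [109, 11, 183]
-9 [302 258] [109, 15, 186] | [303 242] [109, 11, 183]
-6 [307 258] [108, 14, 185] | [308 242] [107, 12, 184]
-3 [312 258] [109, 15, 186] | [312 242] [110, 12, 184]
0 [317 258] [107, 12, 184] | [317 242] [109, 11, 183]
3 [322 258] [110, 12, 185] | [322 242] [109, 11, 183]
6 [327 258] [108, 14, 184] | [326 242] [109, 11, 183]
9 [332 258] [98, 6, 178] | [331 242] [107, 10, 182]
12 [337 258] [10, 13, 61] | [336 242] [13, 16, 110]
15 [343 258] [9, 17, 104] | [341 242] [30, 6, 44]
18 [348 258] [10, 14, 162] | [345 242] [10, 15, 152]
21 [353 258] [10, 14, 165] | [350 242] [10, 14, 162]
24 [358 258] [11, 13, 159] | [355 242] [10, 14, 161]
side [332 250] [[81, 80, 82, 105, 199, 208, 204, 201, 197, 125, 51, 39, 45], [80, 82, 80, 122, 206, 209, 208, 209, 207, 123, 46, 39, 42], [82, 81, 83, 144, 207, 211, 209, 210, 204, 107, 44, 40, 41]]
scene [298 250] [[189, 170, 186, 219, 234, 237, 237, 239, 238, 223, 233, 233, 235], [186, 165, 168, 199, 229, 237, 237, 238, 238, 225, 232, 234, 233], [188, 167, 159, 160, 220, 239, 236, 237, 238, 228, 234, 233, 233]]
```

The pin's top sits where expected and the black button is out again at +15 mm. Handing in.

```bash
python3 -c "
from station import order
print(order.sign_off())"
```

```text
the job is handed in; nothing more can be done
None
```

I handed the job in at about 34 s. The lever is home, the pin's collar is on the bracket with the button released, and the arm is clear. No verdict came back, and I checked the final state only by measurement: pin-top position, button out, and low contact forces.

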